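# Shut the warming drawer and switch its heat on

### The arm

A 7-joint arm with a two-finger parallel gripper is mounted at the origin on the work surface. World frame = base frame: x ahead of the robot, y to its left, z up, the work surface at z = 0. Lengths are in m, angles in rad, forces in N, time in s.
With the tool pointing down it reaches from about 0.425 to 0.875 m from the base axis. Payload 8.4 kg.
Tool frame: the origin (TCP) lies on the centre line of the jaws, within the pads' length; the fingertips stand 25 mm ahead of it and the grasp point (between the pads) lies 6 mm ahead of it (bot.tip_reach is the distance from the TCP to the fingertips, in m); z points along the fingers, y is the line along which they close (so a half turn about z gives the same grasp; the last joint's range is limited). The gripper opens to 85 mm and grips with 20 to 120 N. Pads are 22 mm wide; open, the fingers measure 114 mm over their backs; the gripper's body (76 mm by 85 mm) begins 54 mm behind the grasp point. The pads swing forward as they close: fully open they stand 13 mm farther back than shut.
Start: joints at [1.164, 0.333, 0.04, 1.465, -0.013, 1.343, -0.059], TCP at [0.197, -0.619, 0.256] pointing down, gripper open.
Joint ranges: [-2.58, 2.58], [-0.38, 2.09], [-1.3, 1.39], [0.25, 2.4], [-1.5, 4.64], [0.08, 2.09], [-2.65, 2.65]. Speed limits (rad/s): [2.22, 2.22, 2.79, 2.79, 3.14, 3.14, 3.14].

### API

Orientations are given as [roll, pitch, yaw] about the fixed x, y, z axes, in that order (R = Rz(yaw) Ry(pitch) Rx(roll)).
In Python, from rig import bot gives the robot as it stands. The module is installed in compiled form; this text tells all that it offers.
- The arm moves only by the tool move_arm, never from a script. Its arguments are lists of equal length, an entry for each row: "dp": the shift along the tool's x, y, z in units of 40 mm (1.0 is 40 mm), a list of three; "twist": the turn, a rotation vector about the tool's x, y, z in units of 6 degrees (1.0 is 6 degrees), a list of three; "grip": the opening in per cent of the stroke, from 0 (shut) to 100 (fully open). A call has 1 to 12 rows; each row shifts and turns the commanded pose from where the row before left it, along the tool's axes as they then stand; what a row does not reach is not made up. A row lasts 1/12 s, in which the tool goes at most 41.7 mm and 7.16 degrees, less where a joint would pass 70% of its speed; a pose out of reach is approached as far as the arm can. A call is refused whole if a number of a shift passes 1 or a number of a turn 1, either way. A call with a gripper value outside its range is refused whole. The fingers move at their own pace and stop on an object; the grip force is fixed at half the most. Time passes only in rows, so rows that do not move let the fingers close. It gives the time, the measured TCP pose, the force, the opening and the grip force at its end, in the units of the state.
- bot.sense(): the state, without advancing time (a new reading comes with each control period).
- bot.get_image(name): name is "scene" or "top" or "wrist"; returns (picture, depth): 480x640x3 uint8, red, green, blue; 480x640 float32, m along the optical axis (not along the pixel's ray), 0 where there is no reading.
- bot.camera_params(name): a dict with "fx", "fy", "cx", "cy" (pixels), "D" ([k1, k2, p1, p2, k3] as OpenCV has them; the pictures are not rectified), "xyz" and "attitude" of the camera in the world. Camera axes: x right, y down, z forward; pixel columns grow to the right and rows downward; lengths in m; the calibration is good to about 2 mm. A picture is of the moment at which its call begins: read the wrist's pose just before it. camera_params takes no time and is no camera call; for the wrist camera it gives the pose at the moment of the call.
- bot.hand_in(): hands the job in; it is judged then, once.
The state is a dict: "t": time; "q": joint angles; "qvel": joint speeds; "effort": joint torques, N m; "ee_pos": TCP position; "orientation": TCP orientation; "force": force on the tool from outside, world axes, zero at the start; "ft_torque": the same for the moment, N m; "gripper_width": finger opening in m; "grip_force": force on a finger pad.
Only numpy, scipy, OpenCV 4.12 (cv2) and the standard library are available. Lean on these libraries where they do the work, as an engineer would, in place of code of your own. Each camera call takes 0.05 s, during which the arm holds its last target. There are 200 camera calls.

### The job

Warm up the small blue dipping bowl: push the warming drawer fully shut with the bowl standing in it, then flip the orange toggle lever on the low wall over to its other side, the one nearer the warming drawer, so that it snaps over and stays. Nothing is to be picked up: the bowl stays upright in the drawer, and the dark-grey lever and everything else on the counter are left as they are.

Things in the scene. Friction and masses are not known exactly. Their poses are not given: they have to be found in the camera images.
- drawer (a joint): how far the warming drawer is open, m: 0 fully shut, up to 0.15; it starts 0.09 to 0.13 open. It slides with about 2 N of friction plus 6 N per m/s, with no latch or handle.
- drawer_face (a point): centre line of the outer face of the white drawer front, 30 mm below its top edge. The front is an upright panel 356 mm wide and 124 mm tall, 18 mm thick, from 16 to 140 mm above the counter. Site x axis points into the warming drawer (the direction in which to push it shut), y along the panel to the robot's left, z up. The fixed steel housing (360 mm wide, 360 mm deep, top 145 mm above the counter) starts just behind the shut panel.
- bowl: small blue ceramic dipping bowl, 72 mm across and 35 mm tall, 120 g, standing loose on the drawer's floor 36 mm above the counter, behind the drawer front; origin at the centre of its underside, z up.
- heat_lever (a joint): angle of the orange toggle lever, rad: 0 = off (leans 0.45 rad to the right, seen from the robot), 0.45 = straight out of the wall (centre), 0.90 = on (leans 0.45 rad to the left, to the side of the green dot). An over-centre spring drives it away from the centre to whichever end is nearer; starting it takes about 3 N sideways at the tip.
- heat_pivot (a point): pivot of the orange lever, 14 mm in front of the wall face, 105 mm above the counter. x axis points straight into the wall, y to the left along the wall, z up (the lever turns level about this z). The wall is 320 mm long and 26 mm thick, its top 143 mm above the counter; around the pivot is a white plate 86 mm wide, 66 mm tall and 6 mm thick, with the green dot at its upper left.
- heat_tip (a point): centre of the round end of the orange lever, 55 mm from the pivot; the lever is a level round bar, 13 mm thick in its orange outer 22 mm, 10 mm in its steel inner part. Moves with the lever.
- light_lever (a joint): angle of the dark-grey toggle lever (lights), same make and meaning; starts off (0) and is to stay so.
- light_pivot (a point): pivot of the dark-grey lever, on the same wall 150 mm to one side of the orange one (which is left and which is right varies); axes as for heat_pivot.
- cups: stack of pastel plastic cups, 77 mm across, 126 mm tall, loose; origin under its centre.
- lid: aluminium pot lid lying on the counter, 140 mm across, 35 mm tall with its knob, loose; origin under its centre.
- canister: closed glass canister with a wooden cap, 88 mm across, 150 mm tall, loose; origin under its centre.
- dish: white ceramic dish, 100 mm across, 30 mm tall, loose; origin under its centre.
There are look-alikes about, which are no part of the job. Of the things that look like the bowl, the largest one is meant.

How it is judged:
By the outcome, as a careful person would: the job done as asked, in the order asked, and still so for the second after the job is handed in, with the robot touching nothing.
It also fails if it takes over 48 s, if anything falls off the work surface, if the arm or the gripper's body presses on something with over 40 N, if the wrist force passes 120 N, or if a joint passes its speed limit or range.

## Working session

There is one attempt and no reset: what is moved stays moved. The work goes in short steps, Python scripts to look and compute and a tool call to move; the robot and the scene stay as the last step left them, time stands still between calls to the robot, and variables do not carry over. Pictures are saved under pics/ and viewed, at most 10 in all, crops included, and the job is handed in when it is done.

Besides the shell and the picture viewer there is one more tool, called after ">>>" by a JSON object that holds its "method" and its "body", one argument or row to a line. move_arm: Moves the arm, as the interface text tells. Its arguments: {"type":"object","properties":{"dp":{"type":"array","items":{"type":"array","items":{"type":"number"}}},"twist":{"type":"array","items":{"type":"array","items":{"type":"number"}}},"grip":{"type":"array","items":{"type":"number"}}},"required":["dp","twist","grip"]}

```bash
mkdir -p pics; cat > h.py <<'E'
import numpy as np,cv2
from scipy.spatial.transform import Rotation as R
from rig import bot
def cam(n):
    p=bot.camera_params(n); im,d=bot.get_image(n); return p,im,d
def cloud(p,d):
    v,u=np.mgrid[0:480,0:640]
    K=np.array([[p['fx'],0,p['cx']],[0,p['fy'],p['cy']],[0,0,1]])
    n=cv2.undistortPoints(np.stack([u,v],-1).reshape(-1,1,2).astype(float),K,np.array(p['D'])).reshape(480,640,2)
    c=np.dstack([n,np.ones((480,640))])*d[...,None]
    a=np.array(p['attitude'],float)
    M=a if a.shape==(3,3) else R.from_euler('xyz',a).as_matrix()
    return c@M.T+np.array(p['xyz'])
E
python3 - <<'E'
from h import *
for n in('scene','top'):
    p,im,d=cam(n); print(n,p); cv2.imwrite(f'pics/{n}0.png',im[...,::-1]); np.savez(f'{n}0.npz',im=im,d=d,P=cloud(p,d))
print(bot.sense())
E
```

```text
scene {'fx': 449.5167638212864, 'fy': 449.5167638212864, 'cx': 314.14050671145185, 'cy': 240.4620844530456, 'D': array([0.0295655, 0.       , 0.       , 0.       , 0.       ]), 'xyz': array([1.09660826, 0.58351513, 0.68944935]), 'attitude': array([-2.2252316 , -0.00604336,  2.34754974])}
top {'fx': 453.82447665230006, 'fy': 453.82447665230006, 'cx': 322.3290573586289, 'cy': 240.02129269999796, 'D': array([-0.00281048,  0.        ,  0.        ,  0.        ,  0.        ]), 'xyz': array([0.33801652, 0.02041701, 1.07051976]), 'attitude': array([-2.93864926e+00, -1.34351916e-03, -1.55436946e+00])}
{'t': 0.1, 'q': array([ 1.16379211,  0.33383389,  0.03989928,  1.46617239, -0.01339694,
        1.34330549, -0.05847829]), 'qvel': array([ 6.46768778e-05, -1.66599317e-03,  3.20671688e-04, -2.43256322e-03,
        1.97576644e-03,  6.65062309e-04,  1.07202478e-03]), 'effort': array([ 4.18881289e-03, -6.60017610e+01,  1.37057215e+00, -4.06478405e+01,
        1.72316737e-02,  8.89638002e-03,  7.04009949e-06]), 'ee_pos': array([ 0.19677792, -0.61910714,  0.25551976]), 'orientation': array([-3.14014369e+00,  1.08128375e-04,  3.07786680e-01]), 'force': array([-0.72023064,  0.82857911, -0.55725413]), 'ft_torque': array([ 0.05304102,  0.03821986, -0.01196102]), 'grip_force': 0.0, 'gripper_width': 0.08540039317368153}
```

View pics/scene0.png

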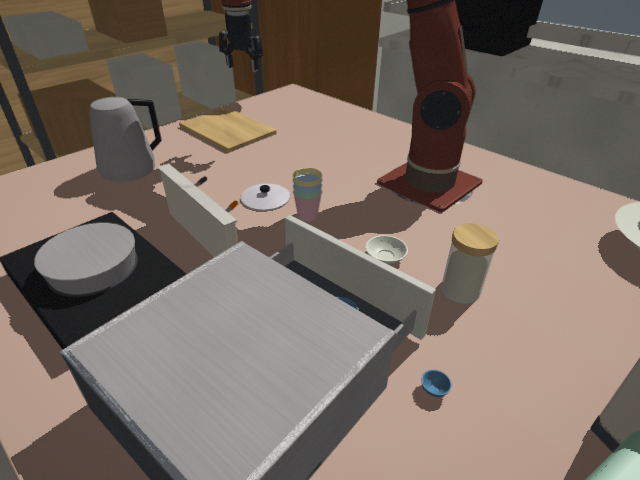

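View pics/top0.png

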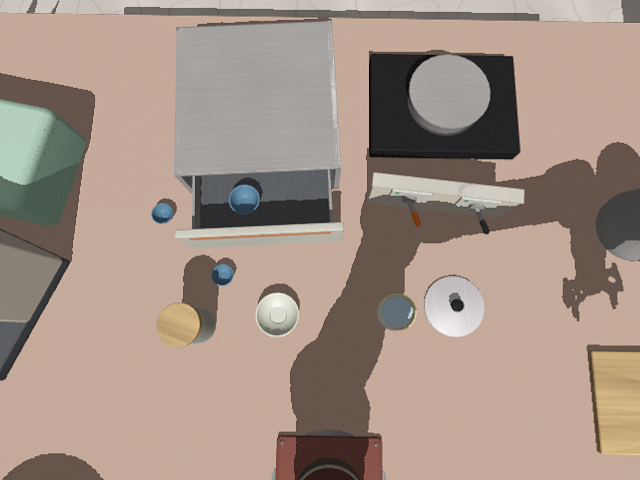

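The top view shows the drawer front at about (260,235), the bowl in the drawer at (245,198), the orange lever tip at (417,222) and the grey one at (486,230). The dish is at (277,315), the canister at (180,325), the cups at (397,312) and the lid at (455,305). Two small look-alike bowls stand at (162,212) and (222,274).

```bash
python3 - <<'E'
from h import *
z=np.load('top0.npz');P=z['P'];im=z['im'].astype(int)
np.set_printoptions(precision=4,suppress=True)
def reg(name,m):
    Q=P[m]; print(name,len(Q),'mean',Q.mean(0),'min',Q.min(0),'max',Q.max(0))
def box(u0,u1,v0,v1):
    m=np.zeros((480,640),bool);m[v0:v1,u0:u1]=1;return m
Z=P[...,2]
fr=box(170,350,215,250)&(Z>.132)&(Z<.15);reg('front top',fr)
Q=P[fr];a=np.polyfit(Q[:,1],Q[:,0],1);print(a)
r=Q[:,0]-np.polyval(a,Q[:,1]);print(np.percentile(r,[2,50,98]))
ho=box(180,335,20,185)&(Z>.135);reg('housing',ho)
Q=P[ho]; 
fe=[[P[v,u] for v in range(150,190) if Z[v,u]>.135][-1] for u in range(190,330,10)];fe=np.array(fe);a2=np.polyfit(fe[:,1],fe[:,0],1);print('house front edge',a2,fe[::4])
wl=box(360,530,165,215)&(Z>.135)&(Z<.155);reg('wall top',wl)
Q=P[wl];b=np.polyfit(Q[:,1],Q[:,0],1);r=Q[:,0]-np.polyval(b,Q[:,1]);print(b,np.percentile(r,[2,50,98]))
org=box(400,430,190,230)&(im[...,0]>1.8*im[...,2])&(im[...,0]>120)&(Z>.09);reg('orange',org)
drk=box(470,495,212,238)&(im.sum(-1)<150)&(Z>.09);reg('grey',drk)
for n,bx in dict(bowl=(225,265,180,218),b2=(208,238,260,290),dish=(250,305,288,340),can=(150,215,300,350),cups=(375,420,290,335),lid=(420,490,272,340)).items():
    m=box(*bx)&(Z>(.04 if n=='bowl' else .012)); 
    if n=='bowl': m&=(im[...,2]>im[...,0]+30)
    reg(n,m)
E
```

```text
front top 1470 mean [0.5485 0.1563 0.1382] min [ 0.5284 -0.021   0.132 ] max [0.5674 0.3337 0.1439]
[-0.0651  0.5587]
[-0.0082 -0.0002  0.0093]
housing 23074 mean [0.8481 0.1728 0.1488] min [ 0.338  -0.0004  0.1351] max [1.0481 0.36   1.0705]
house front edge [-0.0662  0.6881] [[0.6687 0.3107 0.1377]
 [0.6729 0.2247 0.1363]
 [0.6792 0.1383 0.1357]
 [0.6853 0.0517 0.1354]]
wall top 2285 mean [ 0.646  -0.245   0.1415] min [ 0.6164 -0.4076  0.135 ] max [ 0.6794 -0.082   0.1481]
[0.1019 0.671 ] [-0.0164  0.      0.0163]
orange 11 mean [ 0.5863 -0.182   0.1101] min [ 0.5743 -0.1853  0.106 ] max [ 0.5996 -0.177   0.1132]
grey 77 mean [ 0.5719 -0.3294  0.109 ] min [ 0.5571 -0.3381  0.1027] max [ 0.5865 -0.3217  0.1152]
bowl 591 mean [0.6434 0.2063 0.0578] min [0.338  0.0204 0.0401] max [0.6714 0.2383 1.0705]
b2 188 mean [0.4673 0.2552 0.0254] min [0.338  0.0204 0.012 ] max [0.4907 0.2774 1.0705]
dish 901 mean [0.3779 0.1233 0.0339] min [0.3304 0.0204 0.012 ] max [0.4272 0.1707 1.0705]
can 2022 mean [0.351  0.2971 0.1396] min [0.3086 0.0204 0.012 ] max [0.3952 0.3506 1.0705]
cups 1178 mean [ 0.3834 -0.1339  0.1182] min [ 0.338  -0.1736  0.0694] max [0.4211 0.0204 1.0705]
lid 843 mean [ 0.4032 -0.2803  0.0381] min [ 0.338  -0.3397  0.012 ] max [0.4556 0.0204 1.0705]
```

>>> {"method": "move_arm", "body": {
  "dp": [
    [0.2,-0.3,0],
    [0.2,-0.3,0],
    [0.6,-0.7,0],
    [0.8,-0.7,0],
    [0.8,-0.7,0],
    [0.8,-0.7,0],
    [0.8,-0.7,0],
    [0.8,-0.8,0],
    [0.8,-0.8,0],
    [0.8,-0.8,0],
    [0.8,-0.8,0],
    [0.8,-0.8,0]
  ],
  "twist": [
    [0,0,0.7],
    [0,0,0.8],
    [0,0,0.82],
    [0,0,0],
    [0,0,0],
    [0,0,0],
    [0,0,0],
    [0,0,0],
    [0,0,0],
    [0,0,0],
    [0,0,0],
    [0,0,0]
  ],
  "grip": [0,0,0,0,0,0,0,0,0,0,0,0]
}}

```text
t: 1.1
ee_pos: [0.4817, -0.2847, 0.2562]
orientation: [-3.141, 0.0, 0.065]
force: [1.5, -1.7, 0.3]
gripper_width: 0.0001
grip_force: 0.0
```

>>> {"method": "move_arm", "body": {
  "dp": [
    [0.1,-1,0],
    [0.1,-1,0],
    [0.1,-1,0],
    [0.1,-1,0],
    [0.1,-1,0],
    [0.1,-1,0],
    [0.1,-1,0],
    [0.1,-1,0],
    [0.1,-1,0],
    [0,-1,0],
    [0,-0.7,0],
    [0,-0.4,0]
  ],
  "twist": [
    [0,0,0],
    [0,0,0],
    [0,0,0],
    [0,0,0],
    [0,0,0],
    [0,0,0],
    [0,0,0],
    [0,0,0],
    [0,0,0],
    [0,0,0],
    [0,0,0],
    [0,0,0]
  ],
  "grip": [0,0,0,0,0,0,0,0,0,0,0,0]
}}

```text
t: 2.1
ee_pos: [0.4869, 0.1631, 0.2563]
orientation: [-3.14, 0.0, 0.069]
force: [-0.4, 0.3, -0.5]
gripper_width: -0.0002
grip_force: 0.0
```

```bash
python3 - <<'E'
from h import *
p,im,d=cam('wrist'); cv2.imwrite('pics/w1.png',im[...,::-1]); np.savez('w1.npz',im=im,d=d,P=cloud(p,d)); print(bot.sense()['ee_pos'],p['xyz'])
E
```

```text
[0.48657146 0.16497024 0.2563168 ] [0.55979981 0.16759829 0.37321747]
```

View pics/w1.png

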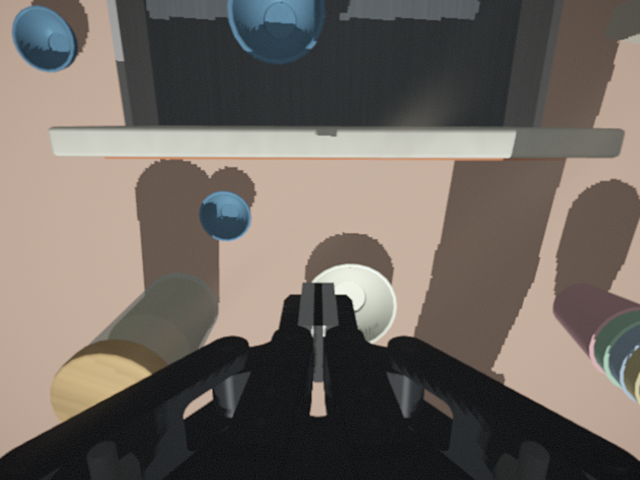

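The wrist view shows the drawer front running level across the picture (rows 128–158), parallel to the jaws. The bowl is inside at (277,20), and the way down in front of the panel is clear.

>>> {"method": "move_arm", "body": {
  "dp": [
    [0,0,0.6],
    [0,0,0.8],
    [0,0,0.8],
    [0,0,0.6],
    [0,0,0.4],
    [0,0,0],
    [0.3,0,0],
    [0.3,0,0],
    [0.2,0,0],
    [0.1,0,0]
  ],
  "twist": [
    [0,0,0],
    [0,0,0],
    [0,0,0],
    [0,0,0],
    [0,0,0],
    [0,0,0],
    [0,0,0],
    [0,0,0],
    [0,0,0],
    [0,0,0]
  ],
  "grip": [0,0,0,0,0,0,0,0,0,0]
}}

```text
t: 2.98
ee_pos: [0.5254, 0.1611, 0.1292]
orientation: [-3.141, -0.001, 0.064]
force: [0.1, -0.8, -0.2]
gripper_width: 0.0
grip_force: 0.0
```

>>> {"method": "move_arm", "body": {
  "dp": [
    [0.05,0,0],
    [0.05,0,0],
    [0.05,0,0],
    [0.08,0,0],
    [0.1,0,0],
    [0.12,0,0],
    [0.15,0,0],
    [0.15,0,0],
    [0.15,0,0],
    [0.15,0,0],
    [0.15,0,0],
    [0.15,0,0]
  ],
  "twist": [
    [0,0,0],
    [0,0,0],
    [0,0,0],
    [0,0,0],
    [0,0,0],
    [0,0,0],
    [0,0,0],
    [0,0,0],
    [0,0,0],
    [0,0,0],
    [0,0,0],
    [0,0,0]
  ],
  "grip": [0,0,0,0,0,0,0,0,0,0,0,0]
}}

```text
t: 3.98
ee_pos: [0.5785, 0.1648, 0.1283]
orientation: [-3.141, 0.0, 0.065]
force: [-2.5, 0.3, 2.4]
gripper_width: 0.0001
grip_force: 1.2
```

>>> {"method": "move_arm", "body": {
  "dp": [
    [0.15,0,0],
    [0.15,0,0],
    [0.15,0,0],
    [0.15,0,0],
    [0.15,0,0],
    [0.15,0,0],
    [0.15,0,0],
    [0.12,0,0],
    [0.1,0,0],
    [0.08,0,0],
    [0.06,0,0],
    [0.05,0,0]
  ],
  "twist": [
    [0,0,0],
    [0,0,0],
    [0,0,0],
    [0,0,0],
    [0,0,0],
    [0,0,0],
    [0,0,0],
    [0,0,0],
    [0,0,0],
    [0,0,0],
    [0,0,0],
    [0,0,0]
  ],
  "grip": [0,0,0,0,0,0,0,0,0,0,0,0]
}}

```text
t: 4.98
ee_pos: [0.6363, 0.1684, 0.1282]
orientation: [3.141, 0.0, 0.065]
force: [-2.9, 0.4, -0.4]
gripper_width: -0.0001
grip_force: 1.1
```

>>> {"method": "move_arm", "body": {
  "dp": [
    [0.05,0,0],
    [0.05,0,0],
    [0.05,0,0],
    [0.05,0,0],
    [0.05,0,0],
    [0.05,0,0]
  ],
  "twist": [
    [0,0,0],
    [0,0,0],
    [0,0,0],
    [0,0,0],
    [0,0,0],
    [0,0,0]
  ],
  "grip": [0,0,0,0,0,0]
}}

```text
t: 5.48
ee_pos: [0.6475, 0.1691, 0.1282]
orientation: [3.141, 0.002, 0.065]
force: [-14.0, -3.6, 8.6]
gripper_width: 0.0
grip_force: 7.3
```

>>> {"method": "move_arm", "body": {
  "dp": [
    [0.03,0,0],
    [0,0,0],
    [0,0,0]
  ],
  "twist": [
    [0,0,0],
    [0,0,0],
    [0,0,0]
  ],
  "grip": [0,0,0]
}}

```text
t: 5.73
ee_pos: [0.6475, 0.1691, 0.1283]
orientation: [3.14, 0.004, 0.065]
force: [-13.0, -2.5, 6.4]
gripper_width: 0.0003
grip_force: 6.6
```

>>> {"method": "move_arm", "body": {
  "dp": [
    [-0.1,0,0],
    [-0.3,0,0],
    [-0.4,0,0],
    [-0.4,0,0],
    [-0.3,0,0],
    [0,0,-0.4],
    [0,0,-0.8],
    [0,0,-0.8],
    [0,0,-0.7],
    [0,0,-0.3],
    [0,0,0],
    [0,0,0]
  ],
  "twist": [
    [0,0,0],
    [0,0,0],
    [0,0,0],
    [0,0,0],
    [0,0,0],
    [0,0,0],
    [0,0,0],
    [0,0,0],
    [0,0,0],
    [0,0,0],
    [0,0,0.8],
    [0,0,0.8]
  ],
  "grip": [0,0,0,0,0,0,0,0,0,0,0,0]
}}

```text
t: 6.73
ee_pos: [0.5905, 0.1654, 0.2497]
orientation: [-3.141, -0.003, -0.107]
force: [1.0, -0.1, -0.1]
gripper_width: 0.0001
grip_force: 0.0
```

>>> {"method": "move_arm", "body": {
  "dp": [
    [-0.1,0.5,0],
    [-0.1,0.9,0],
    [-0.1,1,0],
    [-0.1,1,0],
    [-0.1,1,0],
    [0,1,0],
    [0,1,0],
    [0,1,0],
    [0,1,0],
    [0,0.8,0],
    [0,0.5,0],
    [0,0,0]
  ],
  "twist": [
    [0,0,0],
    [0,0,0],
    [0,0,0],
    [0,0,0],
    [0,0,0],
    [0,0,0],
    [0,0,0],
    [0,0,0],
    [0,0,0],
    [0,0,0],
    [0,0,0],
    [0,0,0]
  ],
  "grip": [0,0,0,0,0,0,0,0,0,0,0,0]
}}

```text
t: 7.73
ee_pos: [0.5283, -0.225, 0.2479]
orientation: [3.139, 0.0, -0.111]
force: [-1.2, 0.5, 0.2]
gripper_width: -0.0001
grip_force: 0.0
```

```bash
python3 - <<'E'
from h import *
np.set_printoptions(precision=4,suppress=True)
p,im,d=cam('wrist'); cv2.imwrite('pics/w2.png',im[...,::-1]); P=cloud(p,d); print(bot.sense()['ee_pos'],bot.sense()['orientation'],p['xyz'])
Z=P[...,2];i=im.astype(int)
o=(i[...,0]>1.8*i[...,2])&(i[...,0]>100)&(Z>.09)&(Z<.125)
Q=P[o];print('orange',len(Q),Q.mean(0),Q.min(0),Q.max(0))
w=(Z>.135)&(Z<.15)&(P[...,0]>.58)&(P[...,1]<-.07)&(P[...,1]>-.45);Q=P[w];b=np.polyfit(Q[:,1],Q[:,0],1);r=Q[:,0]-np.polyval(b,Q[:,1]);print(len(Q),b,np.percentile(r,[2,98]),Q.min(0),Q.max(0))
p,t,d=cam('top');cv2.imwrite('pics/t2.png',t[...,::-1]);P=cloud(p,d);Z=P[...,2]
m=np.zeros((480,640),bool);m[140:215,180:345]=1;m&=(Z>.13)&(Z<.155)
for u in range(200,335,30):
    c=P[140:215,u];print(u,c[(c[:,2]>.13)][:,0].min())
E
```

```text
[ 0.5291 -0.2217  0.2479] [ 3.1407 -0.     -0.1078] [ 0.601  -0.2333  0.3648]
orange 812 [ 0.586  -0.1838  0.1095] [ 0.5697 -0.1928  0.1052] [ 0.6014 -0.1732  0.1124]
40114 [0.104  0.6711] [-0.0165  0.0154] [ 0.6156 -0.409   0.135 ] [ 0.6785 -0.0828  0.1452]
200 0.3380165202160294
230 0.6544408087301479
260 0.3380165202160294
290 0.6604541720344229
320 0.3380165202160294
```

View pics/w2.png

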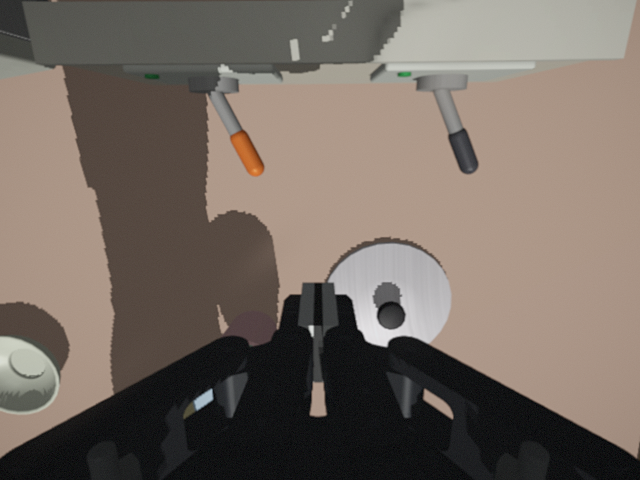

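View pics/t2.png

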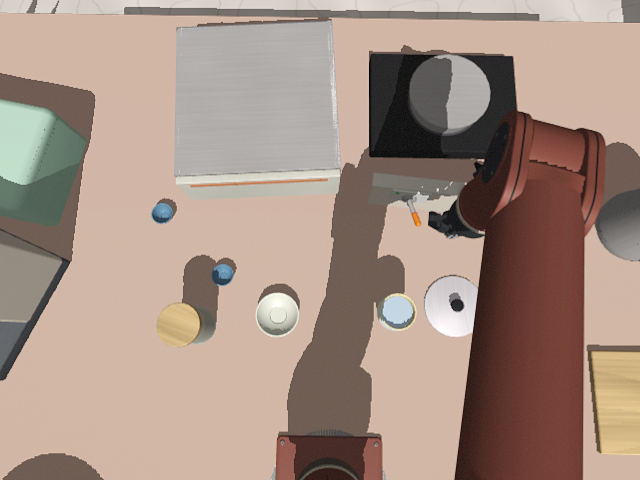

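The drawer is shut in the top view: the front lies against the housing at row 180. In the wrist view the orange lever has its pivot at (213,80) and tip at (257,170), and the grey tip is at (468,167). I'll go down between them.

>>> {"method": "move_arm", "body": {
  "dp": [
    [0.3,0.1,0],
    [0.5,0.1,0],
    [0.4,0.1,0],
    [0,0,0],
    [0,0,0.6],
    [0,0,0.8],
    [0,0,0.8],
    [0,0,0.7],
    [0,0,0.4],
    [0,0,0.1],
    [0,0,0]
  ],
  "twist": [
    [0,0,0],
    [0,0,0],
    [0,0,0],
    [0,0,0],
    [0,0,0],
    [0,0,0],
    [0,0,0],
    [0,0,0],
    [0,0,0],
    [0,0,0],
    [0,0,0]
  ],
  "grip": [0,0,0,0,0,0,0,0,0,0,0]
}}

```text
t: 8.75
ee_pos: [0.5758, -0.2338, 0.1114]
orientation: [-3.141, 0.002, -0.101]
force: [-0.8, -0.2, 0.3]
gripper_width: -0.0001
grip_force: 0.0
```

>>> {"method": "move_arm", "body": {
  "dp": [
    [0,-0.15,0],
    [0,-0.15,0],
    [0,-0.15,0],
    [0,-0.15,0],
    [0,-0.15,0],
    [0,-0.15,0],
    [0,-0.15,0],
    [0,-0.15,0]
  ],
  "twist": [
    [0,0,0],
    [0,0,0],
    [0,0,0],
    [0,0,0],
    [0,0,0],
    [0,0,0],
    [0,0,0],
    [0,0,0]
  ],
  "grip": [0,0,0,0,0,0,0,0]
}}

```text
t: 9.42
ee_pos: [0.5809, -0.1877, 0.1124]
orientation: [3.141, 0.0, -0.103]
force: [-1.9, -1.8, 0.4]
gripper_width: -0.0002
grip_force: 0.8
```

>>> {"method": "move_arm", "body": {
  "dp": [
    [0,-0.1,0],
    [0,-0.1,0],
    [0,-0.1,0],
    [0,-0.05,0],
    [0,0,0]
  ],
  "twist": [
    [0,0,0],
    [0,0,0],
    [0,0,0],
    [0,0,0],
    [0,0,0]
  ],
  "grip": [0,0,0,0,0]
}}

```text
t: 9.83
ee_pos: [0.583, -0.1727, 0.1124]
orientation: [-3.141, -0.0, -0.102]
force: [0.4, -0.2, 0.3]
gripper_width: -0.0001
grip_force: 0.0
```

```bash
python3 - <<'E'
from h import *
p,im,d=cam('wrist'); cv2.imwrite('pics/w3.png',im[...,::-1]); print(bot.sense()['force'],bot.sense()['ee_pos'])
E
```

```text
[-0.72949048  0.43001615  0.8380214 ] [ 0.58286088 -0.17327526  0.11237659]
```

View pics/w3.png

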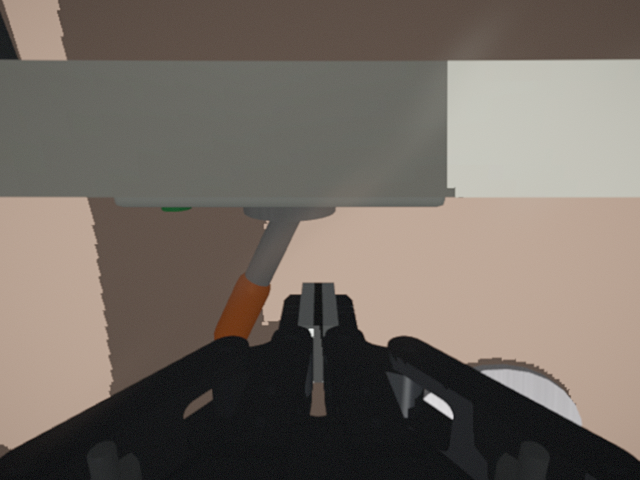

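The orange lever now leans left (pivot (290,212), orange part (243,305)) and nothing is pressing on the fingers. I'll back off to the right, go up, and check.

>>> {"method": "move_arm", "body": {
  "dp": [
    [0,0.2,0],
    [0,0.4,0],
    [0,0.2,0],
    [0,0,0],
    [0,0,-0.6],
    [0,0,-0.8],
    [0,0,-0.8],
    [0,0,-0.7],
    [0,0,-0.4],
    [-0.6,0,0],
    [-0.6,0,0],
    [0,0,0]
  ],
  "twist": [
    [0,0,0],
    [0,0,0],
    [0,0,0],
    [0,0,0],
    [0,0,0],
    [0,0,0],
    [0,0,0],
    [0,0,0],
    [0,0,0],
    [0,0,0],
    [0,0,0],
    [0,0,0]
  ],
  "grip": [0,0,0,0,0,0,0,0,0,0,0,0]
}}

```text
t: 10.88
ee_pos: [0.5287, -0.2005, 0.2447]
orientation: [3.141, 0.001, -0.104]
force: [0.9, -0.4, -0.4]
gripper_width: 0.0001
grip_force: 0.0
```

```bash
python3 - <<'E'
from h import *
p,im,d=cam('wrist');p,s,d=cam('scene'); cv2.imwrite('pics/w4.png',np.hstack([cv2.resize(im,(400,300)),cv2.resize(s,(400,300))])[...,::-1]); print(bot.sense()['force'],bot.sense()['ee_pos'])
E
```

```text
[-0.25606276 -0.26176646  0.63391776] [ 0.53128753 -0.20055704  0.2447427 ]
```

View pics/w4.png

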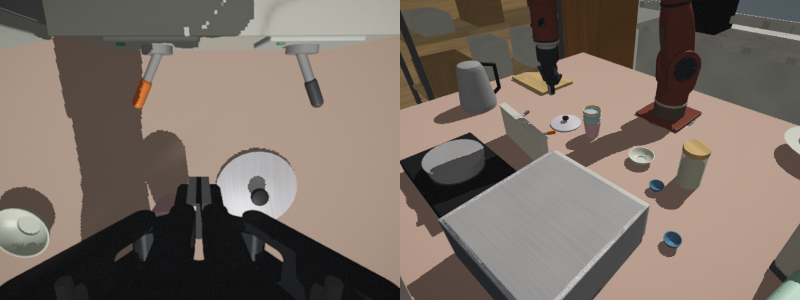

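The orange lever stays to the left at (140,100) and the grey one is unmoved at (315,95). The drawer is shut, the loose objects are where they were, and the arm is clear of everything.

```bash
python3 -c "
from rig import bot
print(bot.hand_in())"
```

```text
the job is handed in; nothing more can be done
None
```

The job is handed in: the warming drawer is fully shut with the bowl inside (out of view once shut, so not checked upright), the orange lever has snapped over to the drawer side and stays there, and the grey lever and everything else on the counter look unmoved.

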